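# Take the infuser out of the teapot and lock the lid for pouring

### The job

The tea has drawn: turn the teapot's lid until its tab points at the spout, lift it off by its knob, set it down upright on the cloth clear of the pot, then lift the tea infuser out by its bail and stand it in the middle of the little drip dish. Put the lid back, tab at the spout, and turn it half way round until the tab points at the handle, so that it is locked for pouring; this takes a fresh grip. Drop nothing, do not push or tip the pot about, and leave the glasses and the pepper mill alone.

Things in the scene. Friction and masses are not known exactly. Their poses are not given: they have to be found in the camera images.
- teapot: brown glazed round teapot, loose, 1.3 kg, body 151 mm across. Origin: centre of its underside, z up. The spout points along its +x (tip 135 mm from the axis, 119 mm high), the handle along its -x (to 122 mm, 110 mm high). At the start the spout points away from the robot, up to 80 degrees left or right. Inner floor 8 mm above the origin.
- teapot_mouth (a point): centre of the pot's mouth, level with the top of the rim, 115 mm above the pot's origin. Rim 106 mm across; its inner lip, 6 mm thick, leaves an opening of 72 mm diameter; below the lip the neck is 92 mm wide inside.
- teapot_notch (a point): middle of the one notch in the pot's inner lip, on the spout side (+x), at rim height, 41 mm from the axis; 36 degrees wide, cut to 46 mm from the axis. It lets the lid's lug pass.
- lid: brown glazed domed lid, 100 mm across, 77 mm high with knob, 220 g. Origin: centre of the underside of its spigot (ring 66 mm outside, 54 inside, 15 high, that fits the mouth), z up. Seated, the origin is 100 mm above the pot's origin. The lid starts seated, its tab up to 75 degrees either side of the spout. Off the pot it stands steadily on its spigot, origin then level with the surface.
- lid_knob (a point): middle of the lid's round knob, on its axis, 65 mm above the lid's origin: 30 mm diameter, 20 mm high, can be gripped at any yaw. The top of the dome is 18 mm lower; a 6 mm steam vent shows in the dome on the side away from the tab. Seated, the lid turns freely any way, without stops. Lift it 45 mm or more before moving sideways off the pot, as the infuser's bail stands up inside it.
- lid_tab (a point): the lid's tab, 55 mm from its axis along the lid's +x, 18 mm wide, 10 mm beyond the flange. Below it, on the spigot's foot, is the lug: 12 mm wide, 6 mm high, reaching 42 mm from the axis. The lug passes the pot's lip only at the notch (8 degrees and 2 mm play either side); elsewhere it is caught under the lip with 3 mm of vertical play.
- infuser: closed perforated steel tea infuser, cylinder 48 mm in diameter (collar 54 mm, 82 to 88 mm up), 128 mm high with its bail, 120 g. Origin: centre of its underside, z up. It stands loose on the pot's inner floor under the lid, within a few mm of the pot's axis.
- infuser_bar (a point): middle of the infuser's wooden bail bar, on its axis, 123 mm above its origin (in the pot, 16 mm above the rim). The bar lies along the infuser's y, 9 mm thick, 27 mm long. Pinch it from above with the fingers closing along the infuser's x.
- drip_dish: small round brown glazed dish, 112 mm across, 17 mm high. Origin: centre of its underside; inner floor 5 mm up, flat over 72 mm diameter. Stands left or right of the teapot as the robot sees it.
- tumbler: stemless water glass, 73 mm diameter, 88 mm high, bystander on the other side of the teapot from the dish. Origin: centre of its underside. The cloth 0.64 to 0.66 m ahead of the robot and 0.27 to 0.30 m to its left, and the same to its right, is free for the lid.
- wine_glass: wine glass, 82 mm diameter, 208 mm high, bystander beyond the teapot to the right. Origin: centre of its underside.
- pepper_mill: turned wooden pepper mill, 57 mm diameter, 191 mm high, bystander beyond the teapot to the left. Origin: centre of its underside.
There are look-alikes about, which are no part of the job. Several things have the shape of the drip_dish; the one meant has the colours described above.

How it is judged:
By the outcome, as a careful person would: the job done as asked, in the order asked, and still so for the second after the job is handed in, with the robot touching nothing.
It also fails if it takes over 72 s, if anything falls off the work surface, if the arm or the gripper's body presses on something with over 40 N, if the wrist force passes 120 N, or if a joint passes its speed limit or range.

### The arm

A 6-joint arm with a two-finger parallel gripper is mounted at the origin on the work surface; the furniture and walls round the work are solid. World frame = base frame: x ahead of the robot, y to its left, z up, the work surface at z = 0. Lengths are in m, angles in degrees, forces in N, time in s.
With the tool pointing down it reaches from about 0.425 to 0.925 m from the base axis. Payload 12.5 kg.
Tool frame: the origin (TCP) lies between the finger pads; the fingertips stand bot.tcp_to_tips ahead of it and the grasp point (between the pads) lies 5 mm behind it (bot.tcp_to_tips is the distance from the TCP to the fingertips, in m); z points along the fingers, y is the line along which they close (so a half turn about z gives the same grasp; the last joint's range is limited). The gripper opens to 85 mm and grips with 20 to 120 N. Pads are 22 mm wide; open, the fingers measure 114 mm over their backs; the gripper's body (76 mm by 85 mm) begins 54 mm behind the grasp point. The pads swing forward as they close: fully open they stand 13 mm farther back than shut.
Start: joints at [66.773, 28.126, 89.318, -0, 62.55, -6.05], TCP at [0.185, 0.597, 0.245] pointing down, gripper open.
Joint ranges: [-177.58, 177.58], [-47.91, 125.51], [2.72, 160], [-65.01, 245.01], [3.68, 167.84], [-153.87, 153.87]. Speed limits (degrees/s): [127.2, 127.2, 159.86, 180, 180, 180].

### API

Orientations are given as [roll, pitch, yaw] about the fixed x, y, z axes, in that order (R = Rz(yaw) Ry(pitch) Rx(roll)).
In Python, from workcell import bot, snapshot gives the robot as it stands.
- The arm moves only by the tool drive_tool, never from a script. Its argument "increments" is a list of rows, each a list of 4 numbers: the shift along the tool's x, y, z in mm, then the turn about the tool's z in rad. In form: [[dx, dy, dz, roll], ...]. A call has 1 to 20 rows; each row shifts and turns the commanded pose from where the row before left it, along the tool's axes as they then stand; what a row does not reach is not made up. A row lasts 1/10 s, in which the tool goes at most 50 mm and 8.59 degrees, less where a joint would pass 70% of its speed; a pose out of reach is approached as far as the arm can. A call with a gripper value outside its range is refused whole. "hand" is the opening, from -1 (shut) to 1 (fully open), set as the call begins (left out, the last holds). The fingers move at their own pace and stop on an object; "force" is the grip in N (left out, the last holds). Time passes only in rows, so rows that do not move let the fingers close. It gives the time, the measured TCP pose, the force, the opening and the grip force at its end, in the units of the state.
- bot.state(): the state, without advancing time (a new reading comes with each control period).
- snapshot(name): name is "side" or "top"; returns a dict with "image" (480x640x3 uint8, blue, green, red), "fovy" (degrees; the focal length in pixels is half the picture's height over the tangent of half this angle, whatever the lens; pixels are square), "cx", "cy" (the principal point, pixels), "camera_from_world" (4x4, takes a point from world to camera coordinates). Camera axes: x right, y down, z forward; pixel columns grow to the right and rows downward; lengths in m; the calibration is good to about 2 mm. A picture is of the moment at which its call begins. There is no depth.
- bot.finish_job(): hands the job in; it is judged then, once.
The state is a dict: "t": time; "joint_pos": joint angles; "joint_velocities": joint speeds; "tau": joint torques, N m; "eef_pos": TCP position; "orientation": TCP orientation; "force": force on the tool from outside, world axes, zero at the start; "ft_torque": the same for the moment, N m; "opening": finger opening in m; "grasp_force": force on a finger pad.
Only numpy, scipy, OpenCV 4.12 (cv2) and the standard library are available. Lean on these libraries where they do the work, as an engineer would, in place of code of your own. Each camera call takes 0.05 s, during which the arm holds its last target. There are 200 camera calls.

## Working session

There is one attempt and no reset: what is moved stays moved. The work goes in short steps, Python scripts to look and compute and a tool call to move; the robot and the scene stay as the last step left them, time stands still between calls to the robot, and variables do not carry over. Pictures are saved under pics/ and viewed, at most 12 in all, crops included, and the job is handed in when it is done.

Besides the shell and the picture viewer there is one more tool, called after "Call:" by a JSON object that holds its "fn" and its "kwargs". drive_tool: Moves the arm, as the interface text tells. Its arguments: {"type":"object","properties":{"increments":{"type":"array","items":{"type":"array","items":{"type":"number"}}},"hand":{"type":"number"},"force":{"type":"number"}},"required":["increments"]}

```bash
mkdir -p pics; ls
python3 - <<'E'
from workcell import bot,snapshot
import cv2,numpy as np
print(bot.state(),bot.tcp_to_tips)
for n in("side","top"):
    s=snapshot(n);cv2.imwrite(f"pics/{n}0.png",s["image"])
    M=np.array(s["camera_from_world"]);print(n,s["fovy"],s["cx"],s["cy"],(-M[:3,:3].T@M[:3,3]).round(3),M[:3,:3].round(3).tolist(),[k for k in s])
E
```

```text
pics
{'t': 0.0, 'joint_pos': array([ 6.67694177e+01,  2.81645698e+01,  8.93529520e+01,  2.01439565e-04,
        6.25502868e+01, -6.05161911e+00]), 'joint_velocities': array([ 0.03496197, -0.05779681,  0.05011943, -0.07478178, -0.01609546,
        0.13296745]), 'tau': array([-1.10734283e-03, -6.18443727e+01, -2.61595112e+01, -2.17950055e-04,
        4.03192855e-03, -4.56592375e-05]), 'eef_pos': array([0.18449429, 0.59690109, 0.24470617]), 'orientation': array([-1.79932588e+02, -7.32633301e-03,  1.62820940e+02]), 'force': array([-0.44293288, -0.79882632, -0.29725433]), 'ft_torque': array([ 0.02933596, -0.03661866,  0.00334664]), 'grasp_force': 0.0, 'opening': 0.08560246102965686} 0.014
side 51.18508699966264 314.5911860722201 234.12339749462666 [ 0.422 -1.051  0.708] [[0.994, -0.106, 0.017], [-0.036, -0.482, -0.876], [0.101, 0.87, -0.483]] ['image', 'fovy', 'cx', 'cy', 'camera_from_world']
top 47.78192183693915 321.9426487386324 235.59043543427583 [ 0.48  -0.012  1.411] [[-0.009, -1.0, -0.012], [-0.997, 0.01, -0.072], [0.072, 0.011, -0.997]] ['image', 'fovy', 'cx', 'cy', 'camera_from_world']
```

View pics/top0.png

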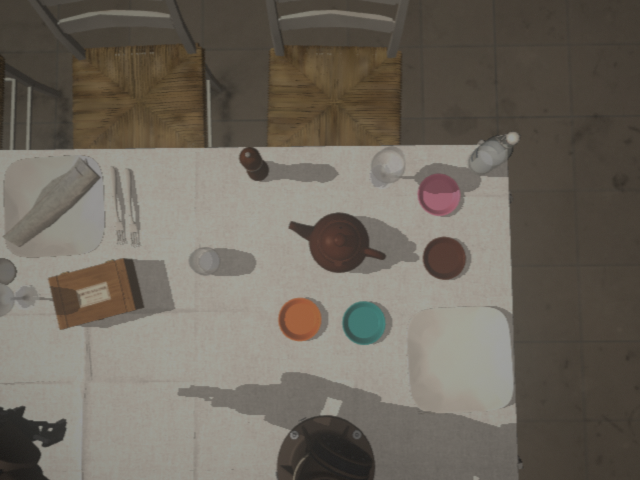

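View pics/side0.png

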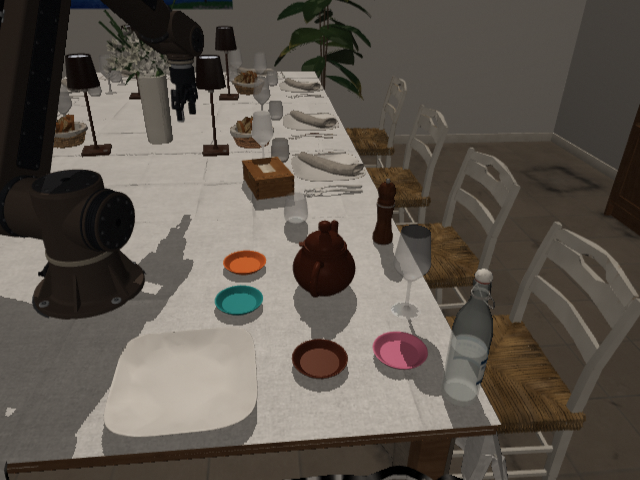

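The top view shows the teapot at (338,242), its spout toward upper left (292,226) and handle at (382,255). The brown dish is at (445,257) on the robot's right, and the tumbler at (204,261). Next I zoom on the pot.

```bash
cat > h.py <<'E'
import numpy as np,cv2
from workcell import bot,snapshot
class Cam:
    def __init__(s,n):
        d=snapshot(n);s.im=d["image"];s.M=np.array(d["camera_from_world"]);s.f=240/np.tan(np.radians(d["fovy"]/2));s.c=np.array([d["cx"],d["cy"]]);s.o=-s.M[:3,:3].T@s.M[:3,3]
    def ray(s,p):
        v=s.M[:3,:3].T@np.append((np.array(p,float)-s.c)/s.f,1);return v/np.linalg.norm(v)
    def plane(s,p,z):
        v=s.ray(p);return s.o+v*(z-s.o[2])/v[2]
    def proj(s,P):
        q=s.M[:3,:3]@np.array(P)+s.M[:3,3];return s.c+s.f*q[:2]/q[2]
    def crop(s,x0,y0,w,h,k,name,gain=2.):
        cv2.imwrite(name,cv2.resize(cv2.convertScaleAbs(s.im[y0:y0+h,x0:x0+w],alpha=gain),None,fx=k,fy=k,interpolation=cv2.INTER_CUBIC))
def cross(a,pa,b,pb):
    u,v=a.ray(pa),b.ray(pb);st=np.linalg.lstsq(np.c_[u,-v],b.o-a.o,rcond=None)[0]
    A,B=a.o+u*st[0],b.o+v*st[1];return (A+B)/2,np.linalg.norm(A-B)
E
python3 - <<'E'
from h import *
t=Cam("top");s=Cam("side")
a=cv2.resize(cv2.convertScaleAbs(t.im[200:285,280:395],alpha=3.5),None,fx=6,fy=6,interpolation=cv2.INTER_CUBIC)
cv2.imwrite("pics/t1.png",a)
s.crop(280,205,90,100,6,"pics/s1.png",3.)
# dish: brown mask
hsv=cv2.cvtColor(t.im,cv2.COLOR_BGR2HSV)
m=((hsv[...,0]<12)&(hsv[...,1]>90)&(hsv[...,2]<120)).astype(np.uint8)
n,l,st,ce=cv2.connectedComponentsWithStats(m)
for i in range(1,n):
    if st[i,4]>200:print(st[i],ce[i].round(1))
E
```

```text
[311 228  36  39 771] [328.6 246.2]
[429 238  36  35 822] [446.5 255.9]
```

View pics/t1.png

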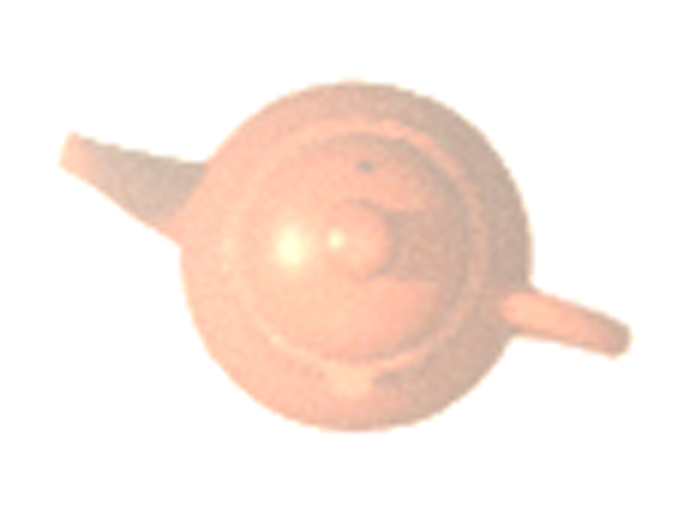

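View pics/s1.png

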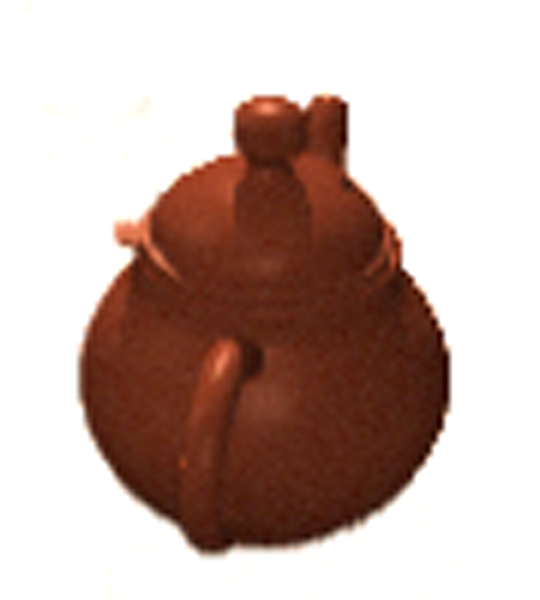

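The top crop shows the knob at (339.7,240), spout tip (291.7,225.3), handle end (383.7,256.7), vent (340.8,227.7) and the lid tab (338.3,263), which points toward the robot. The side crop shows the knob at (325,227).

Run:
```python
from h import *
t=Cam("top");s=Cam("side")
k,e=cross(t,(339.7,240),s,(325,226.5));print("knob",k.round(4),e.round(4))
K=t.plane((339.7,240),.165);print("knob@.165",K.round(4), "side@",s.plane((325,226.5),.165).round(4))
S=t.plane((292.2,225.5),.119);H=t.plane((383.5,256),.10)
for nm,P,r in(("spout",S,135),("handle",H,122)):
    d=(P-K)[:2];print(nm,P.round(4),np.degrees(np.arctan2(d[1],d[0])).round(1),(np.hypot(*d)*1e3).round(1),r)
print("S-H dir",np.degrees(np.arctan2(*(S-H)[[1,0]])))
V=t.plane((340.8,227.7),.14);T=t.plane((338.3,262.5),.117)
for nm,P in(("tab",T),("vent",V)):
    d=(P-K)[:2];print(nm,np.degrees(np.arctan2(d[1],d[0])).round(1),(np.hypot(*d)*1e3).round(1))
# masks: dark/saturated pixels
def big(c,box,hmax=15):
    x0,y0,x1,y1=box;h=cv2.cvtColor(c.im,cv2.COLOR_BGR2HSV)[y0:y1,x0:x1]
    m=((h[...,1]>75)&(h[...,2]<150)).astype(np.uint8)
    cs=cv2.findContours(m,cv2.RETR_EXTERNAL,cv2.CHAIN_APPROX_NONE)[0];q=max(cs,key=cv2.contourArea)+np.array([x0,y0]);return q
q=big(t,(415,230,475,290));el=cv2.fitEllipse(q);print("dish",el,t.plane(el[0],.015).round(4),2*np.pi)
a,b=t.plane((el[0][0]-el[1][0]/2,el[0][1]),.015),t.plane((el[0][0]+el[1][0]/2,el[0][1]),.015);print("dish dia",abs(a-b)[1])
q=big(s,(285,335,355,385));el=cv2.fitEllipse(q);print("side dish",el,s.plane(el[0],.015).round(4))
q=big(t,(280,200,395,280));c,r=cv2.minEnclosingCircle(q);
m=cv2.drawContours(np.zeros(t.im.shape[:2],np.uint8),[q],-1,255,-1)
m=cv2.morphologyEx(m,cv2.MORPH_OPEN,cv2.getStructuringElement(2,(25,25)));q=max(cv2.findContours(m,0,1)[0],key=cv2.contourArea);el=cv2.fitEllipse(q);print("body",el,t.plane(el[0],.06).round(4),el[1][0]/t.f*1.35)
```

```text
knob [ 0.5614 -0.0387  0.1651] 0.0045
knob@.165 [ 0.5592 -0.0385  0.165 ] side@ [ 0.5637 -0.0386  0.165 ]
spout [0.598  0.0739 0.119 ] 71.0 118.9 135
handle [ 0.5236 -0.1453  0.1   ] -108.4 112.6 122
S-H dir 71.24421331534619
tab 176.7 50.8
vent -6.4 30.8
dish ((446.1800842285156, 256.6701965332031), (35.324092864990234, 39.57132339477539), 146.74099731445312) [ 0.5232 -0.3147  0.015 ] 6.283185307179586
dish dia 0.09051921887454084
side dish ((319.3167419433594, 358.2637023925781), (38.635990142822266, 54.96738815307617), 92.01327514648438) [ 0.5227 -0.3086  0.015 ]
body ((327.2168273925781, 244.5369110107422), (33.48674011230469, 46.6953010559082), 169.6988067626953) [ 0.5548 -0.0094  0.06  ] 0.08343540418378116
```

Run:
```python
from h import *
t=Cam("top");s=Cam("side")
g=t.im.max(2)
print(g[220:234:1,284:300]); print(g[250:262,376:390])
K=[.560,-.0385]
P=lambda a,r,z:[K[0]+r*np.cos(np.radians(a)),K[1]+r*np.sin(np.radians(a)),z]
im=t.im.copy();si=s.im.copy()
out=[]
for c in(t,s):
    x0,y0=(275,195) if c is t else (275,200)
    k=6;a=cv2.resize(cv2.convertScaleAbs(c.im[y0:y0+98,x0:x0+120 if c is t else x0+90],alpha=2.2),None,fx=k,fy=k,interpolation=cv2.INTER_CUBIC)
    for (ang,r,z,col) in[(71,.135,.119,(0,255,0)),(71,.122,.11,(255,0,0)),(251,.122,.09,(255,255,0)),(176,.055,.117,(0,255,255)),(-4,.03,.14,(255,0,255)),(0,0,.165,(0,0,255))]+[(x,.053,.115,(0,160,0)) for x in range(0,360,20)]+[(x,.0755,.06,(160,0,0)) for x in range(0,360,20)]:
        p=((c.proj(P(ang,r,z))-[x0,y0]+.5)*k).astype(int);cv2.circle(a,tuple(map(int,p)),3,col,-1)
    out.append(a)
cv2.imwrite("pics/ov.png",cv2.resize(np.hstack([out[0],out[1][:,:540]]),None,fx=.63,fy=.63))
```

```text
[[162 162 162 162 162 161 158 156 156 157 159 160 162 161 162 162]
 [161 161 163 162 162 158 132 106 103 119 132 145 156 158 160 160]
 [161 161 162 161 160 143 108  78  72  77  81  95 118 133 145 153]
 [162 161 161 161 157 127  88  76  71  68  66  68  75  81  91 100]
 [161 161 161 160 147 111  82  77  73  70  68  65  63  63  64  67]
 [160 162 162 161 142 109  85  78  77  72  69  67  65  63  62  63]
 [162 161 161 159 129  93  82  79  78  75  71  69  66  64  63  62]
 [162 162 161 158 131  93  79  77  76  74  72  70  69  66  65  63]
 [162 162 162 160 132  98  85  78  75  75  72  70  67  66  65  64]
 [162 162 162 161 157 150 130 100  83  73  71  70  67  66  66  64]
 [163 161 161 161 160 160 157 150 130  98  76  70  68  65  65  66]
 [162 162 162 161 162 161 161 160 155 140 112  85  71  66  66  65]
 [161 161 162 161 161 161 162 161 161 158 151 130  96  74  68  65]
 [161 162 163 161 161 161 162 162 160 162 159 154 140 106  78  67]]
[[ 76  90 102 107 111 115 116 114 112 112 113 113 116 117]
 [ 66  68  71  75  88 105 114 115 113 116 114 113 115 116]
 [ 69  65  65  62  66  74  91 103 111 114 115 112 113 116]
 [ 71  68  67  63  62  62  66  74  90 107 114 114 114 115]
 [ 72  70  68  68  64  62  60  60  67  95 112 113 114 115]
 [ 73  71  69  68  66  64  61  60  61  78 102 112 114 114]
 [ 72  71  69  68  66  64  62  61  61  76 101 114 114 113]
 [ 66  65  66  67  66  64  62  60  64  83 106 114 114 114]
 [ 85  75  69  66  67  63  62  62  73  98 113 115 115 114]
 [111 111 103  90  82  74  70  79  97 111 115 116 117 117]
 [114 117 116 112 109 110 109 109 110 113 115 116 116 116]
 [116 116 116 116 115 114 116 114 113 113 113 114 114 115]]
```

View pics/ov.png

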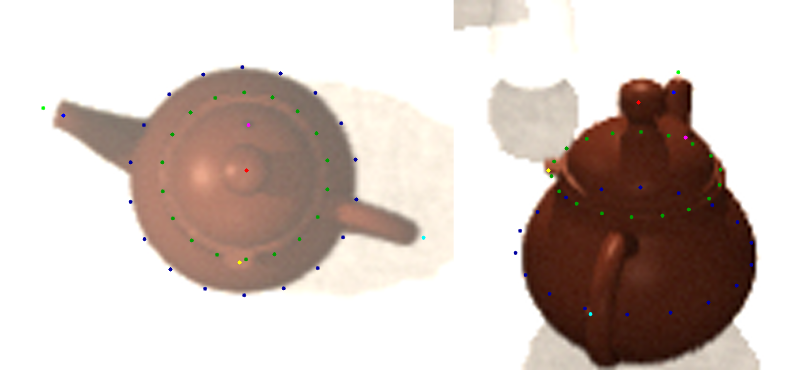

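The overlay confirms the pot at about (0.561, -0.038), with the spout near 71° and the tab near 176°, so the tab must turn about -105°. The given limit was 75°, but tab and vent both agree on the image value, so I'll use it and recheck after turning.

```bash
cat >> h.py <<'E'
def plan(x,y,z,yaw):
    "tool-axis shift (mm) and turn (rad) to a world pose, tool down; shift computed at the present yaw"
    s=bot.state();p=s["eef_pos"];a=np.radians(s["orientation"][2]);d=(np.array([x,y,z])-p)*1e3
    dy=(yaw-np.degrees(a)+180)%360-180
    print("shift",np.round([d[0]*np.cos(a)+d[1]*np.sin(a),d[0]*np.sin(a)-d[1]*np.cos(a),-d[2]],1),"turn",-np.radians(dy).round(3),"now",p.round(4),s["orientation"].round(1),"j6",s["joint_pos"][5].round(1),"t",s["t"])
E
python3 - <<'E'
from h import *
plan(.561,-.038,.245,200)
t=Cam("top");s=Cam("side")
for n,p,z in(("tumbler",(204,261),.08),("mill",(250,157),.18),("wine",(389,165),.2),("dish box",(445,258),.015),("spout",(289.5,225),.119)):print(n,t.plane(p,z).round(3))
print("lid px",t.proj([.65,.285,0]),t.proj([.65,-.285,0]))
h=cv2.cvtColor(t.im,cv2.COLOR_BGR2HSV).astype(int)
print(t.im[257,418:472].max(1)); print(t.im[230:286,445].max(1))
print(t.im[257,418:472,2]-t.im[257,418:472,0].astype(int))
E
```

```text
shift [-5.472e+02 -4.956e+02  2.000e-01] turn -0.649 now [0.1846 0.5971 0.2452] [-180.     0.   162.8] j6 -6.1 t 0.4
tumbler [0.516 0.294 0.08 ]
mill [0.752 0.166 0.18 ]
wine [ 0.726 -0.151  0.2  ]
dish box [ 0.52  -0.312  0.015]
spout [0.599 0.08  0.119]
lid px [214.82866481 210.65160429] [432.31798504 208.45567689]
[120 142 158 158 133  92  68  65  64  66  77  83  83  84  83  83  83  83
  84  83  83  83  83  84  83  83  83  83  83  84  84  85  83  84  83  83
  83  84  83  83  86  87  85  85  84  92  90  91 105 115 117 115 120 142]
[160 160 160 159 161 157 137  96  80  75  76  78  77  82  83  84  83  84
  84  83  83  84  83  83  83  84  84  83  85  83  83  84  84  84  84  84
  83  83  84  84  84  83  84  77  71  71  72  72  77  98 149 155 160 160
 159 157]
[13 15 16 15 19 24 18 14 13 15 25 30 30 31 31 30 31 31 31 31 30 30 30 31
 30 30 30 31 31 29 30 31 30 31 31 30 30 30 29 29 32 33 33 33 33 36 34 24
 15 12 12 12 13 14]
```

Call:
{"fn": "drive_tool", "kwargs": {"increments": [[-17,-15.5,0,0],[-34,-31,0,0],[-34,-31,0,0],[-34,-31,0,0],[-34,-31,0,0],[-34,-31,0,0],[-34,-31,0,0],[-34,-31,0,0],[-34,-31,0,0],[-34,-31,0,0],[-34,-31,0,0],[-34,-31,0,0],[-34,-31,0,0],[-34,-31,0,0],[-34,-31,0,0],[-34,-31,0,0],[-34,-31,0,0],[0,0,0,-0.13],[0,0,0,-0.13],[0,0,0,-0.13]], "hand": 0.3}}

```text
t: 2.5
eef_pos: [0.5695, -0.0577, 0.2451]
orientation: [180.0, -0.0, -174.6]
force: [0.5, 0.6, 0.1]
opening: 0.0558
grasp_force: 0.0
```

Run:
```python
from h import *
plan(.561,-.038,.162,200); print(bot.state()["opening"])
```

```text
shift [ 6.6 20.4 83.1] turn -0.254 now [ 0.5695 -0.0577  0.2451] [ 180.    -0.  -174.6] j6 -107.8 t 2.5
0.05582030414577484
```

Call:
{"fn": "drive_tool", "kwargs": {"increments": [[3,10,0,0],[3.6,10.4,0,0],[0,0,20,-0.13],[0,0,20,-0.12],[0,0,15,0],[0,0,15,0],[0,0,8,0],[0,0,5,0],[0,0,0,0]]}}

```text
t: 3.4
eef_pos: [0.5609, -0.0371, 0.1621]
orientation: [180.0, -0.0, -160.5]
force: [0.4, 0.5, 0.3]
opening: 0.0555
grasp_force: 0.0
```

Call:
{"fn": "drive_tool", "kwargs": {"increments": [[0,0,0,0],[0,0,0,0],[0,0,0,0],[0,0,0,0],[0,0,0,0]], "hand": -1, "force": 40}}

```text
t: 3.9
eef_pos: [0.5613, -0.0375, 0.1631]
orientation: [-180.0, 0.1, -160.5]
force: [-1.3, 0.3, 6.0]
opening: 0.0282
grasp_force: 39.4
```

Call:
{"fn": "drive_tool", "kwargs": {"increments": [[0,0,0,0.07],[0,0,0,0.14],[0,0,0,0.14],[0,0,0,0.14],[0,0,0,0.14],[0,0,0,0.14],[0,0,0,0.14],[0,0,0,0.14],[0,0,0,0.14],[0,0,0,0.14],[0,0,0,0.14],[0,0,0,0.14],[0,0,0,0.14],[0,0,0,0.07],[0,0,0,0]]}}

```text
t: 5.4
eef_pos: [0.5615, -0.0376, 0.1631]
orientation: [179.9, 0.0, 95.1]
force: [0.8, 0.7, 5.3]
opening: 0.028
grasp_force: 39.3
```

Run:
```python
from h import *
t=Cam("top");s=Cam("side")
a=cv2.resize(cv2.convertScaleAbs(t.im[195:275,270:395],alpha=2.6),(500,320),interpolation=cv2.INTER_CUBIC)
b=cv2.resize(cv2.convertScaleAbs(s.im[190:300,280:370],alpha=2.4),(262,320),interpolation=cv2.INTER_CUBIC)
cv2.imwrite("pics/turn.png",np.hstack([a,b]))
plan(.561,-.038,.162,96)
```

```text
shift [-0.3 -0.5  1.1] turn -0.014 now [ 0.5615 -0.0376  0.1631] [179.9   0.   95.2] j6 -15.7 t 5.5
```

View pics/turn.png

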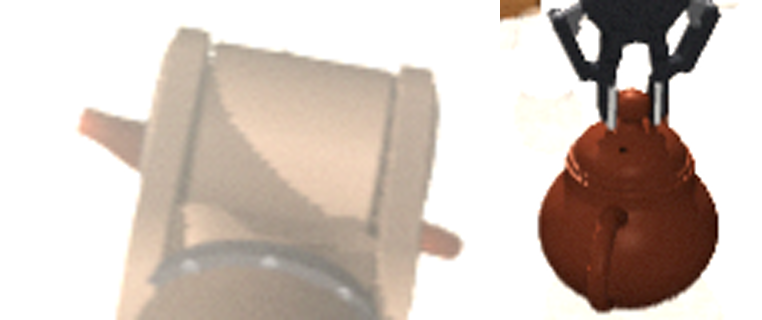

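The side view shows the vent facing the camera at about (322,241.6), near the handle line. The top view shows the spout tip still at about (290,225), so the pot stayed put.

Run:
```python
from h import *
s=Cam("side")
K=np.array([.5615,-.0376])
g=s.im[236:247,314:330].max(2);print(g)
r0=np.array([314,236]);
for az in(241,246,251,256,261):
    a=np.radians(az);print(az,[s.proj([K[0]+.030*np.cos(a),K[1]+.030*np.sin(a),z]).round(1) for z in(.133,.138,.143)])
print(s.proj([*K,.165]),s.proj([K[0]+.055*np.cos(np.radians(71.5)),K[1]+.055*np.sin(np.radians(71.5)),.117]))
a=np.radians(251.5);print("handle",s.proj([K[0]+.11*np.cos(a),K[1]+.11*np.sin(a),.06]), s.proj([K[0]+.08*np.cos(a),K[1]+.08*np.sin(a),.1]))
```

```text
[[63 60 44 40 40 40 41 41 40 40 41 39 39 38 38 37]
 [56 50 41 41 42 39 40 41 40 40 40 39 39 39 37 37]
 [44 43 42 42 41 41 41 41 40 40 40 39 41 40 39 39]
 [45 42 42 41 43 41 42 41 41 40 41 40 40 40 39 38]
 [46 43 43 44 42 42 43 34 33 36 41 41 40 40 40 39]
 [46 44 44 44 44 43 41 16 14 30 42 42 41 41 39 39]
 [48 47 45 43 45 45 43 31 29 35 41 41 42 40 41 40]
 [48 47 46 45 45 44 45 43 43 43 43 42 44 41 41 39]
 [48 46 47 45 44 46 44 44 43 42 43 42 42 41 42 41]
 [47 47 46 45 45 44 44 43 44 43 44 43 43 42 41 40]
 [44 44 44 44 43 45 44 45 43 44 44 44 41 42 40 41]]
241 [array([318.7, 244.2]), array([318.8, 242.3]), array([318.8, 240.4])]
246 [array([319.8, 244.5]), array([319.9, 242.6]), array([319.9, 240.7])]
251 [array([320.9, 244.6]), array([321. , 242.7]), array([321. , 240.8])]
256 [array([322.1, 244.7]), array([322.1, 242.9]), array([322.2, 240.9])]
261 [array([323.2, 244.8]), array([323.3, 242.9]), array([323.3, 241. ])]
[324.0138705  226.33271599] [327.95443244 233.42146508]
handle [312.92989259 290.56306985] [316.13361016 268.28967723]
```

The vent sits at about 253°, so the tab is near 73°, inside the 8° play. I'll do a short lift and watch the force.

Call:
{"fn": "drive_tool", "kwargs": {"increments": [[0,0,-2,0],[0,0,-2,0],[0,0,-2,0],[0,0,0,0]]}}

```text
t: 5.95
eef_pos: [0.5611, -0.0375, 0.1685]
orientation: [180.0, -0.0, 95.2]
force: [0.4, 0.2, -2.5]
opening: 0.0278
grasp_force: 39.5
```

Call:
{"fn": "drive_tool", "kwargs": {"increments": [[0,0,-3,0],[0,0,-3,0],[0,0,0,0]]}}

```text
t: 6.25
eef_pos: [0.5612, -0.0375, 0.1748]
orientation: [180.0, 0.0, 95.2]
force: [0.1, 0.1, -1.7]
opening: 0.0284
grasp_force: 39.5
```

Call:
{"fn": "drive_tool", "kwargs": {"increments": [[0,0,-10,0],[0,0,-20,0],[0,0,-20,0],[0,0,-20,0],[0,0,-5,0],[13,5,0,0],[30,11.5,0,0],[30,11.5,0,0],[30,11.5,0,0],[30,11.5,0,0],[30,11.5,0,0],[30,11.5,0,0],[30,11.5,0,0],[30,11.5,0,0],[30,11.5,0,0],[20,7,0,0],[10,2.5,0,0],[0,0,0,0]]}}

```text
t: 8.05
eef_pos: [0.6496, 0.2863, 0.248]
orientation: [-179.9, 0.0, 95.3]
force: [0.1, 0.2, -2.5]
opening: 0.0286
grasp_force: 39.8
```

Run:
```python
from h import *
plan(.65,.285,.063,95.2); print(bot.state()["force"])
t=Cam("top");s=Cam("side")
a=cv2.resize(cv2.convertScaleAbs(t.im[200:280,280:390],alpha=2.6),(550,400),interpolation=cv2.INTER_CUBIC)
b=cv2.resize(cv2.convertScaleAbs(s.im[170:270,270:330],alpha=2.4),(240,400),interpolation=cv2.INTER_CUBIC)
cv2.imwrite("pics/inf.png",np.hstack([a,b]))
```

```text
shift [ -1.3   0.3 185. ] turn 0.002 now [0.6496 0.2863 0.248 ] [-179.9    0.    95.3] j6 13.1 t 8.05
[ 0.09368636  0.16745932 -2.51178227]
```

View pics/inf.png

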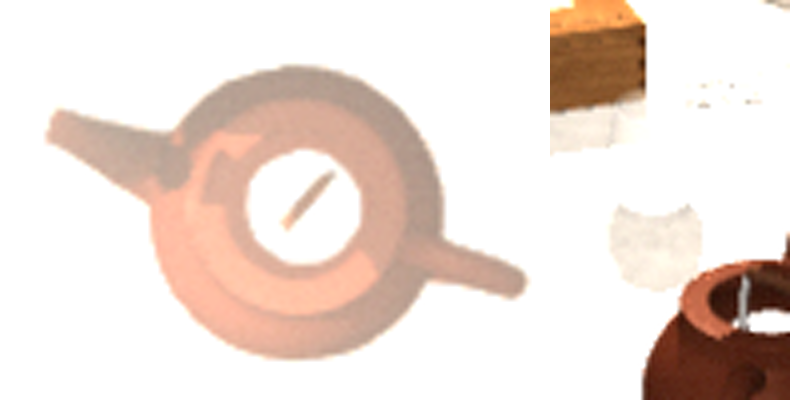

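The top crop shows the mouth with the notch toward the spout (about 72°). The infuser bar runs from (337,244) to (346.5,235), about -45° in world, so I'll grip it at yaw 135. Next I lower the lid onto the cloth.

Call:
{"fn": "drive_tool", "kwargs": {"increments": [[0,0,10,0],[0,0,25,0],[0,0,30,0],[0,0,30,0],[0,0,30,0],[0,0,25,0],[0,0,15,0],[0,0,8,0],[0,0,4,0],[0,0,2,0],[0,0,2,0],[0,0,0,0]]}}

```text
t: 9.35
eef_pos: [0.6503, 0.285, 0.0689]
orientation: [180.0, -0.0, 95.2]
force: [-0.3, 0.4, -2.8]
opening: 0.0281
grasp_force: 39.8
```

Call:
{"fn": "drive_tool", "kwargs": {"increments": [[0,0,1.5,0],[0,0,1.5,0],[0,0,1,0],[0,0,0,0]]}}

```text
t: 9.75
eef_pos: [0.6501, 0.2849, 0.0642]
orientation: [-180.0, -0.0, 95.2]
force: [0.4, 0.1, -1.6]
opening: 0.0282
grasp_force: 39.8
```

Call:
{"fn": "drive_tool", "kwargs": {"increments": [[0,0,0.5,0],[0,0,0.5,0],[0,0,0.5,0],[0,0,0,0]]}}

```text
t: 10.15
eef_pos: [0.6503, 0.285, 0.0632]
orientation: [180.0, -0.0, 95.2]
force: [-0.5, -0.1, 2.4]
opening: 0.0283
grasp_force: 40.1
```

Call:
{"fn": "drive_tool", "kwargs": {"increments": [[0,0,0,0],[0,0,0,0],[0,0,0,0],[0,0,0,0],[0,0,-5,0],[0,0,-10,0],[0,0,-30,0],[0,0,-30,0],[0,0,-40,0],[0,0,-40,0],[0,0,-20,0],[0,0,0,0]], "hand": 0.3}}

```text
t: 11.35
eef_pos: [0.651, 0.2853, 0.2427]
orientation: [179.6, -0.1, 95.2]
force: [0.2, 0.5, -0.2]
opening: 0.0557
grasp_force: 0.0
```

Run:
```python
from h import *
t=Cam("top");s=Cam("side")
print("bar top",t.plane((341.6,239.6),.131), t.plane((336.8,244.4),.131),t.plane((346.4,234.8),.131))
h=cv2.cvtColor(s.im,cv2.COLOR_BGR2HSV)
print("pred",s.proj([.553,-.043,.131]),s.proj([.5615,-.0376,.115]))
b=cv2.resize(cv2.convertScaleAbs(s.im[215:275,290:360],alpha=1.6),None,fx=6,fy=6,interpolation=cv2.INTER_CUBIC)
b2=cv2.resize(cv2.convertScaleAbs(s.im[150:240,280:350],alpha=1.6),(280,360))
cv2.imwrite("pics/inf2.png",np.hstack([b,b2]))
t.crop(195,185,60,50,6,"pics/lid.png")
plan(.553,-.043,.24,135)
```

```text
bar top [ 0.56223686 -0.04373174  0.131     ] [ 0.5509667  -0.03225258  0.131     ] [ 0.57351895 -0.05522307  0.131     ]
pred [320.29333968 240.42161796] [323.45181351 245.05906964]
shift [-317.7 -126.3   -1.8] turn -0.694 now [0.6499 0.2848 0.2382] [180.   -0.   95.2] j6 13.1 t 11.45
```

View pics/inf2.png

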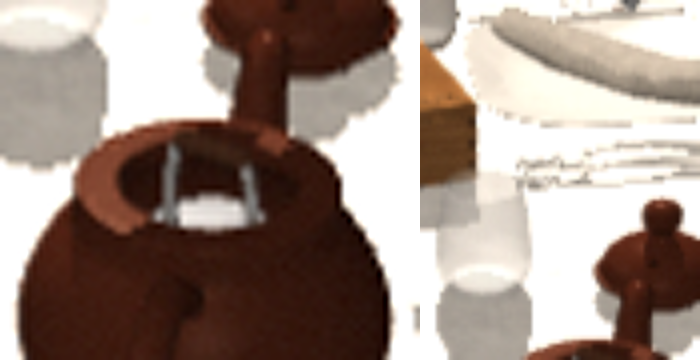

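The side view shows the lid upright on the cloth, and the bail's posts ending at (318.3,239.6) and (330.9,242.9).

Run:
```python
from h import *
t=Cam("top");s=Cam("side")
g=t.im[228:252,330:354].astype(int)
m=g[...,2]-g[...,0];print(m)
print(cross(t,(341.6,239.6),s,(324.6,240.5)),s.plane((324.6,240.5),.131))
```

```text
[[33 26 24 25 25 26 25 26 26 26 25 26 25 25 26 25 24 24 25 25 24 25 26 25]
 [29 26 26 25 25 25 26 24 25 24 23 23 25 25 25 25 25 26 25 24 24 25 24 25]
 [26 25 25 25 26 25 23 19 16 16 14 14 15 18 21 24 25 25 26 25 24 25 26 25]
 [26 25 26 25 23 19 13 10  9 11 10  9  9  9 13 17 22 24 26 25 26 24 26 25]
 [25 25 24 17 12  9  9  9  9 10  9  9  8  8  8 10 12 16 23 25 26 24 24 25]
 [25 25 19 13 10  9  9 10 10 11 10 10 10  8  8  8  8  8 13 21 25 26 26 25]
 [24 18 13 11 10 10 11 11 10 11 11 10 10 11 11 11  8  8  8 16 24 25 25 26]
 [20 12 10 10 11 10 10 11 10  9 11 10 11 14 17 16 11  8  9 13 20 24 26 26]
 [16 12 11 10 11  9 10 11 11 10 11 11 13 18 19 18 12  8  7  9 13 21 25 26]
 [13 10 10 10 10 10 11 10 11 10 11 13 18 20 19 15 11  9  8  8 12 21 25 24]
 [12 10 10 11 10 10 10 10 10 11 11 16 20 20 16 12 11 10  8  8  9 15 24 24]
 [11 10 10 10 10 10 10  9 10 12 15 19 21 17 11 10 10  9  8  8  9 13 23 25]
 [10 10 11 10 10 10 11 10 11 16 20 21 17 12 10 10 10  9  9  8  8 13 22 24]
 [12 10 10 10 10  9 11 11 15 20 19 18 12 10 11 10 10 10  9  8  8 13 22 25]
 [10  9  9  9 11 11 12 15 19 20 17 12 11 10 10 11 10 10 10  9 10 12 21 25]
 [12  8  7  9 10 14 18 19 19 19 13 10  9 10 10 10 10 10 10  9 11 12 21 24]
 [11  8  8  9 10 16 23 21 20 14 11 10 10 10  9  9 11 10 10 10 12 16 23 25]
 [13  8  7  8 10 16 25 23 15 11 10  9 10 10  9  9 10  9 10  9 12 18 24 23]
 [18 10  8  8  9 11 12 12 10  9  8  8  8  9  9  9  8  8  7  8 13 21 24 26]
 [22 11  8  7  8  8  9  9  8  8  8  8  7  7  8  8  8  7  8 12 18 23 25 26]
 [25 19 11  8  7  8  8  8  8  8  7  8  8  9  8  8  7  8 11 17 23 24 26 25]
 [25 23 18 11  8  8  9 10  9  9 10 10  9  8  9  8  9 14 19 24 25 25 26 25]
 [25 25 23 19 11  9  9 10 10 10 10 10  9  9 10 11 12 18 23 25 25 25 25 26]
 [25 24 25 24 21 18 12 10 10 10 10  9 10 10 12 16 20 24 26 27 28 26 25 26]]
(array([ 0.56263734, -0.04377675,  0.13079568]), np.float64(0.0007771034224285552)) [ 0.56297936 -0.04412779  0.131     ]
```

Call:
{"fn": "drive_tool", "kwargs": {"increments": [[-17,-6,0,0],[-40,-15,0,0],[-40,-15,0,0],[-40,-15,0,0],[-40,-15,0,0],[-40,-15,0,0],[-40,-15,0,0],[-30,-11,0,0],[-20,-7,0,0],[-10.4,-3.7,0,0],[0,0,5,-0.14],[0,0,10,-0.15],[0,0,15,-0.15],[0,0,15,-0.15],[0,0,15,-0.14],[0,0,5,0],[0,0,0,0]], "hand": 0}}

```text
t: 13.25
eef_pos: [0.5616, -0.0414, 0.1719]
orientation: [-179.9, -0.1, 136.8]
force: [0.4, 0.3, -0.2]
opening: 0.0429
grasp_force: 0.0
```

Run:
```python
from h import *
plan(.5615,-.042,.129,137);print(bot.state()["opening"])
```

```text
shift [-0.3 -0.5 42.9] turn -0.003 now [ 0.5616 -0.0414  0.1719] [-1.799e+02 -1.000e-01  1.368e+02] j6 -57.8 t 13.25
0.042923316586878875
```

Call:
{"fn": "drive_tool", "kwargs": {"increments": [[0,0,10,0],[0,0,12,0],[0,0,10,0],[0,0,7,0],[0,0,4,0],[0,0,0,0]]}}

```text
t: 13.85
eef_pos: [0.5616, -0.0418, 0.1292]
orientation: [-180.0, -0.0, 137.0]
force: [0.4, -1.3, -0.3]
opening: 0.0428
grasp_force: 0.0
```

Call:
{"fn": "drive_tool", "kwargs": {"increments": [[0,0,0,0],[0,0,0,0],[0,0,0,0],[0,0,0,0],[0,0,0,0],[0,0,0,0]], "hand": -1, "force": 30}}

```text
t: 14.45
eef_pos: [0.562, -0.0419, 0.1302]
orientation: [180.0, 0.0, 137.0]
force: [-0.3, 0.4, 5.0]
opening: 0.0074
grasp_force: 29.5
```

Call:
{"fn": "drive_tool", "kwargs": {"increments": [[0,0,-3,0],[1,1.1,-5,0],[1,1.1,-8,0],[0,0,-15,0],[0,0,-15,0],[0,0,-15,0],[0,0,-15,0],[0,0,-15,0],[0,0,-15,0],[0,0,-15,0],[0,0,-6,0],[0,0,0,0]]}}

```text
t: 15.65
eef_pos: [0.5619, -0.0388, 0.2577]
orientation: [179.9, 0.1, 137.0]
force: [0.2, 0.3, -0.8]
opening: 0.0075
grasp_force: 29.3
```

Run:
```python
from h import *
plan(.5215,-.309,.26,137)
s=Cam("side");t=Cam("top")
b=cv2.resize(cv2.convertScaleAbs(s.im[150:310,280:380],alpha=2),(300,480),interpolation=cv2.INTER_CUBIC)
a=cv2.resize(cv2.convertScaleAbs(t.im[215:295,400:480],alpha=2),(480,480),interpolation=cv2.INTER_CUBIC)
cv2.imwrite("pics/lift.png",np.hstack([a,b]))
# dish outline by thresholds relative to centre, top view: red minus blue ratio
im=cv2.GaussianBlur(t.im,(3,3),0).astype(float);r=im[...,2]/(im[...,0]+1)
m=((r>1.3)).astype(np.uint8);m[:, :418]=0;m[:225]=0;m[295:]=0;m[:,475:]=0
n,l,st,ce=cv2.connectedComponentsWithStats(m);i=1+st[1:,4].argmax();print(st[i],ce[i],t.plane(ce[i],.012).round(4))
c=max(cv2.findContours((l==i).astype(np.uint8),0,1)[0],key=cv2.contourArea);h=cv2.convexHull(c);e=cv2.fitEllipse(h);print(e,t.plane(e[0],.012).round(4))
im=cv2.GaussianBlur(s.im,(3,3),0).astype(float);r=im[...,2]/(im[...,0]+1)
m=((r>1.6)&(im[...,2]<140)).astype(np.uint8);m[:335]=0;m[385:]=0;m[:,:285]=0;m[:,355:]=0
n,l,st,ce=cv2.connectedComponentsWithStats(m);i=1+st[1:,4].argmax();print("side",st[i],[s.proj([.5215-.056,-.309,.017]),s.proj([.5215+.056,-.309,.017]),s.proj([.5215,-.309,.017])])
```

```text
shift [-154.5 -225.3   -2.3] turn 0.001 now [ 0.5619 -0.0388  0.2577] [1.799e+02 1.000e-01 1.370e+02] j6 -57.7 t 15.65
[ 424  237   41   42 1275] [444.71529412 257.76862745] [ 0.5205 -0.3115  0.012 ]
((444.0966491699219, 257.8089599609375), (40.11140441894531, 41.840782165527344), 149.2694854736328) [ 0.5204 -0.31    0.012 ]
side [ 293  339   54   39 1664] [array([290.4056631 , 359.41441369]), array([346.79425505, 355.94740199]), array([318.76180961, 357.67095658])]
```

View pics/lift.png

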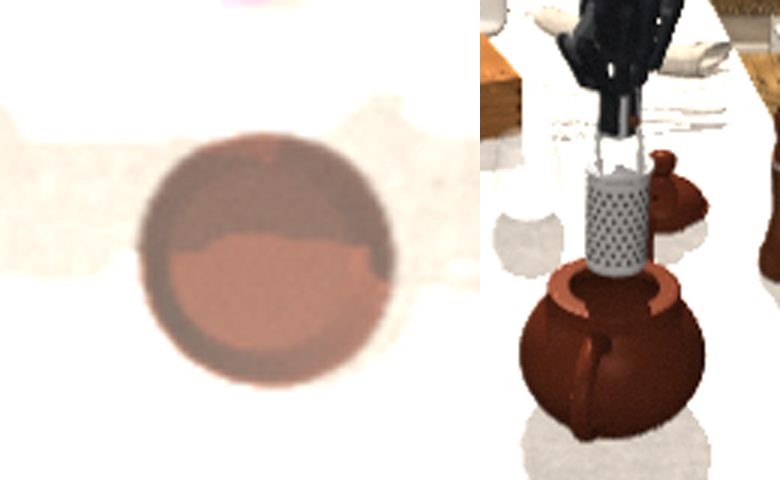

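The infuser hangs straight from the gripper in the side view, its centre column about 325.7. In the top view the dish spans columns 423 to 465.5 and rows 237 to 279.

Run:
```python
from h import *
s=Cam("side")
for z in(.145,.18,.21):print(z,s.proj([.5619,-.0388,z]))
g=s.im.astype(int)
for r in(215,222,230,236): print(r,r, g[r,308:342].max(1), (g[r,308:342,2]-g[r,308:342,0]))
plan(.522,-.310,.26,137)
```

```text
0.145 [324.01981259 234.15822953]
0.18 [324.42442635 220.79546429]
0.21 [324.78082881 209.02492459]
215 215 [188 192 193 196 198 196 194  64  63  74  65  36  73  76  46  65  74  70
  60  66  74  62  43  68  57  41  56  41  39  35  23  35  38  39] [19 18 19 18 19 18 19  6  3  4  4  3  3  3  3  2  3  5  3  3  4  3  2  3
  4  2  3  3 23 25 18 25 30 28]
222 222 [189 188 189 194 198 196 169  58  59  63  64  76  78  76  49  63  74  56
  44  72  74  55  59  63  67  58  43  37  40  35  38  43  43  42] [18 17 18 18 20 19 17  6  3  3  4  4  4  4  3  3  3  3  2  4  3  4  3  4
  3  3  2  7 28 26 26 29 30 29]
230 230 [185 191 191 194 193 193 148  79  47  74  77  78  52  63  74  57  30  74
  76  41  50  71  52  48  54  60  35  37  31  42 105 109 109 108] [17 18 19 18 19 19 16  5  5  4  4  4  3  5  4  3  2  4  3  2  2  4  3  3
  4  3  2 13 22 19 13 12 12 12]
236 236 [195 175 177 165 122  97  75  71  47  73  66  70  65  72  75  56  47  74
  75  46  59  71  60  67  51  58  35  48  50  47 125 110 109 108] [18 23 24 23 41 47 41  5  2  3  4  4  4  4  3  3  2  3  4  3  3  4  4  3
  3  4  2 28 34 27 19 11 11 12]
shift [-155.9 -225.4   -3.9] turn 0.001 now [ 0.5615 -0.0388  0.2561] [-1.80e+02 -1.00e-01  1.37e+02] j6 -57.7 t 15.8
```

Call:
{"fn": "drive_tool", "kwargs": {"increments": [[-8,-12,0,0],[-17,-24.5,0,0],[-17,-24.5,0,0],[-17,-24.5,0,0],[-17,-24.5,0,0],[-17,-24.5,0,0],[-17,-24.5,0,0],[-17,-24.5,0,0],[-17,-24.5,0,0],[-8,-12,0,0],[-4,-5.4,0,0],[0,0,5,0],[0,0,20,0],[0,0,25,0],[0,0,25,0],[0,0,20,0],[0,0,15,0],[0,0,5,0],[0,0,2,0],[0,0,0,0]]}}

```text
t: 17.8
eef_pos: [0.5227, -0.3097, 0.1402]
orientation: [180.0, 0.0, 137.1]
force: [-0.6, -0.1, -1.5]
opening: 0.0077
grasp_force: 29.3
```

Run:
```python
from h import *
plan(.522,-.310,.127,137)
```

```text
shift [ 0.3 -0.6 13.2] turn 0.001 now [ 0.5227 -0.3097  0.1402] [180.    0.  137.1] j6 -84.0 t 17.8
```

Call:
{"fn": "drive_tool", "kwargs": {"increments": [[0,0,4,0],[0,0,4,0],[0,0,2,0],[0,0,1,0],[0,0,1,0],[0,0,0,0]]}}

```text
t: 18.4
eef_pos: [0.5223, -0.3102, 0.1277]
orientation: [180.0, -0.0, 137.0]
force: [-0.2, -0.6, -0.9]
opening: 0.0078
grasp_force: 29.3
```

Call:
{"fn": "drive_tool", "kwargs": {"increments": [[0,0,0.5,0],[0,0,0.5,0],[0,0,0.5,0],[0,0,0,0]]}}

```text
t: 18.8
eef_pos: [0.5227, -0.3106, 0.1273]
orientation: [180.0, 0.1, 137.0]
force: [-1.7, -0.5, 8.7]
opening: 0.0076
grasp_force: 30.2
```

Call:
{"fn": "drive_tool", "kwargs": {"increments": [[0,0,-0.6,0],[0,0,0,0]]}}

```text
t: 19.0
eef_pos: [0.5225, -0.3103, 0.1273]
orientation: [180.0, 0.0, 137.0]
force: [-0.2, 0.2, 5.4]
opening: 0.0074
grasp_force: 29.7
```

Call:
{"fn": "drive_tool", "kwargs": {"increments": [[0,0,0,0],[0,0,0,0],[0,0,0,0],[0,0,0,0],[0,0,-5,0],[0,0,-10,0],[0,0,-30,0],[0,0,-40,0],[0,0,-30,0],[0,0,0,0]], "hand": 0}}

```text
t: 20.0
eef_pos: [0.5235, -0.3109, 0.2471]
orientation: [179.9, 0.4, 137.0]
force: [-0.1, -0.7, -0.0]
opening: 0.0427
grasp_force: 0.0
```

Run:
```python
from h import *
s=Cam("side");t=Cam("top")
P=[.522,-.310]
b=cv2.resize(cv2.convertScaleAbs(s.im[290:390,270:370],alpha=2),(400,400),interpolation=cv2.INTER_CUBIC)
a=cv2.resize(cv2.convertScaleAbs(t.im[185:235,190:240],alpha=2.5),(400,400),interpolation=cv2.INTER_CUBIC)
cv2.imwrite("pics/dish.png",np.hstack([b,a]))
print(s.proj([*P,.005]),s.proj([*P,.08]))
plan(.6503,.285,.24,35)
```

```text
[318.93968451 362.58497616] [319.78819674 333.07408246]
shift [311.8 522.7   2.8] turn 1.781 now [ 0.5223 -0.3101  0.2428] [1.80e+02 1.00e-01 1.37e+02] j6 -84.0 t 20.1
```

View pics/dish.png

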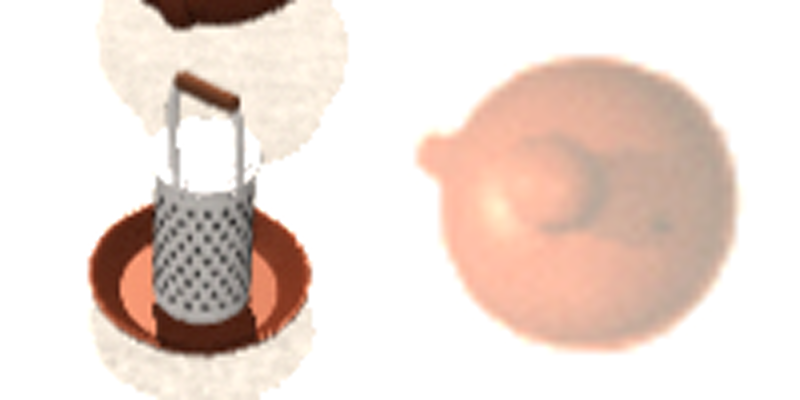

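The infuser stands in the middle of the brown dish (cylinder columns 308–333, dish 292–348). The lid on the cloth has its tab at about (194,204).

Run:
```python
from h import *
t=Cam("top")
C=t.plane((190+590/8-50-.4,185+205/8-.4),.020);T=t.plane((190+(430-400)/8-.4,185+156/8-.4),.018)
V=t.plane((190+(658-400)/8-.4,185+223/8-.4),.040);Kn=t.plane((190+(553-400)/8-.4,185+183/8-.4),.065)
print(C,Kn)
for c in((.6503,.285),C[:2],Kn[:2]):
    for n,p in(("tab",T),("vent",V)):
        d=p[:2]-c;print(n,np.degrees(np.arctan2(d[1],d[0])).round(1),np.hypot(*d).round(4))
```

```text
[0.64874051 0.28463638 0.02      ] [0.65033551 0.28670679 0.065     ]
tab 73.8 0.0544
vent -110.7 0.0282
tab 72.3 0.0552
vent -107.9 0.0274
tab 73.3 0.0527
vent -109.6 0.0298
```

Call:
{"fn": "drive_tool", "kwargs": {"increments": [[10,16.5,0,0],[22.5,37.7,0,0],[22.5,37.7,0,0],[22.5,37.7,0,0],[22.5,37.7,0,0],[22.5,37.7,0,0],[22.5,37.7,0,0],[22.5,37.7,0,0],[22.5,37.7,0,0],[22.5,37.7,0,0],[22.5,37.7,0,0],[22.5,37.7,0,0],[22.5,37.7,0,0],[22.5,37.7,0,0],[9.5,16,0,0],[0,0,0,0.14],[0,0,0,0.14],[0,0,0,0.14],[0,0,0,0.14],[0,0,0,0.14]], "hand": 0.3}}

```text
t: 22.15
eef_pos: [0.6492, 0.2857, 0.2404]
orientation: [-179.9, 0.0, 96.6]
force: [-0.6, 0.0, 0.0]
opening: 0.0554
grasp_force: 0.0
```

Call:
{"fn": "drive_tool", "kwargs": {"increments": [[0,0,10,0.14],[0,0,20,0.14],[0,0,20,0.14],[0,0,20,0.14],[0,0,20,0.14],[0,0,10,0.14],[0,0,5,0.14],[0,0,0,0.1],[0,0,0,0]]}}

```text
t: 23.05
eef_pos: [0.6491, 0.2855, 0.1354]
orientation: [-179.9, 0.1, 35.0]
force: [0.4, -0.6, 0.5]
opening: 0.0557
grasp_force: 0.0
```

Run:
```python
from h import *
plan(.6503,.285,.0635,35)
```

```text
shift [ 0.7  1.1 71.9] turn -0.0 now [0.6491 0.2855 0.1354] [-1.799e+02  1.000e-01  3.500e+01] j6 73.4 t 23.05
```

Call:
{"fn": "drive_tool", "kwargs": {"increments": [[0.7,1.1,10,0],[0,0,20,0],[0,0,18,0],[0,0,12,0],[0,0,7,0],[0,0,4,0],[0,0,0,0]]}}

```text
t: 23.75
eef_pos: [0.6514, 0.2845, 0.0657]
orientation: [-180.0, 0.0, 35.1]
force: [0.2, -0.2, 0.9]
opening: 0.0557
grasp_force: 0.0
```

Call:
{"fn": "drive_tool", "kwargs": {"increments": [[0,0,0,0],[0,0,0,0],[0,0,0,0],[0,0,0,0],[0,0,0,0]], "hand": -1, "force": 40}}

```text
t: 24.25
eef_pos: [0.6517, 0.2847, 0.0668]
orientation: [180.0, -0.1, 35.1]
force: [-2.1, 2.2, 5.8]
opening: 0.0284
grasp_force: 39.6
```

Call:
{"fn": "drive_tool", "kwargs": {"increments": [[0,0,-3,0],[0,0,-10,0],[0,0,-25,0],[0,0,-40,0],[0,0,-40,0],[0,0,-40,0],[0,0,-15,0],[0,0,-5,0],[0,0,0,0]]}}

```text
t: 25.15
eef_pos: [0.6511, 0.2843, 0.2431]
orientation: [-180.0, 0.1, 35.1]
force: [-1.0, 0.7, -3.7]
opening: 0.0285
grasp_force: 39.8
```

Run:
```python
from h import *
plan(.5613,-.0375,.24,35)
```

```text
shift [-258.3  211.8    3.1] turn 0.001 now [0.6511 0.2843 0.2431] [-1.80e+02  1.00e-01  3.51e+01] j6 73.2 t 25.15
```

Call:
{"fn": "drive_tool", "kwargs": {"increments": [[-12,10,0,0],[-30,24.6,0,0],[-30,24.6,0,0],[-30,24.6,0,0],[-30,24.6,0,0],[-30,24.6,0,0],[-30,24.6,0,0],[-30,24.6,0,0],[-30,24.6,0,0],[-6.3,5,0,0],[0,0,5,0],[0,0,15,0],[0,0,15,0],[0,0,8,0],[0,0,3,0],[0,0,0,0],[0,0,0,0]]}}

```text
t: 26.85
eef_pos: [0.5618, -0.037, 0.1982]
orientation: [180.0, -0.0, 35.1]
force: [-0.3, -0.2, -1.4]
opening: 0.0286
grasp_force: 39.9
```

Run:
```python
from h import *
plan(.5613,-.0375,.182,35)
s=Cam("side")
cv2.imwrite("pics/over.png",cv2.resize(cv2.convertScaleAbs(s.im[170:310,280:370],alpha=2.4),None,fx=4,fy=4,interpolation=cv2.INTER_CUBIC))
K=np.array([.5613,-.0375])
for az in(246,252,258):
    a=np.radians(az);print(az,s.proj([K[0]+.030*np.cos(a),K[1]+.030*np.sin(a),.17]))
print(s.im[225:240,312:332].max(2))
```

```text
shift [-0.7  0.1 16.2] turn 0.001 now [ 0.5618 -0.037   0.1982] [180.   -0.   35.1] j6 44.4 t 26.85
246 [320.098858   230.23359323]
252 [321.44846126 230.42483032]
258 [322.82773558 230.54870979]
[[60 60 60 62 43 42 41 40 40 40 40 38 39 40 38 38 38 37 37 36]
 [60 58 59 59 42 41 41 42 39 41 39 41 39 39 39 39 39 37 38 38]
 [57 57 57 57 44 43 41 41 40 40 40 40 39 39 40 38 38 37 38 36]
 [58 56 55 56 44 43 43 43 42 33 32 33 40 42 39 39 39 38 38 38]
 [58 56 55 53 45 42 42 44 42 21 14 22 40 41 40 40 40 39 39 38]
 [56 56 55 53 46 44 44 43 41 35 29 35 42 42 41 40 40 38 40 38]
 [52 53 51 50 45 45 43 43 43 43 43 42 42 41 40 39 39 39 38 38]
 [48 48 48 47 44 44 43 43 42 44 42 41 42 41 41 40 40 39 40 39]
 [44 45 45 45 43 43 44 44 43 43 42 43 43 42 41 43 39 40 40 38]
 [43 44 42 43 43 43 43 43 43 43 44 43 42 43 42 41 40 39 39 38]
 [42 41 42 42 43 43 41 43 43 45 46 46 44 44 44 41 41 39 38 38]
 [40 41 41 41 41 42 43 43 44 43 46 49 48 48 47 44 41 39 38 36]
 [39 38 40 42 39 41 41 42 42 44 45 48 46 46 45 42 40 38 36 37]
 [40 37 38 38 39 39 40 39 40 40 42 43 42 42 42 40 39 38 37 36]
 [40 39 39 39 38 38 38 39 38 39 38 39 37 38 38 38 36 37 36 36]]
```

The vent projects at about 252°, so the tab is near 72° and aligned with the notch. I'll lower it gently.

Call:
{"fn": "drive_tool", "kwargs": {"increments": [[-0.7,0,6,0],[0,0,5,0],[0,0,3,0],[0,0,2,0],[0,0,2,0],[0,0,0,0]]}}

```text
t: 27.5
eef_pos: [0.5609, -0.0377, 0.1796]
orientation: [-180.0, 0.0, 35.1]
force: [-0.3, -0.0, -2.6]
opening: 0.0284
grasp_force: 39.9
```

Call:
{"fn": "drive_tool", "kwargs": {"increments": [[0,0,2,0],[0,0,2,0],[0,0,2,0],[0,0,0,0]]}}

```text
t: 27.9
eef_pos: [0.5609, -0.0377, 0.1736]
orientation: [-180.0, 0.0, 35.1]
force: [-1.3, 0.3, -2.1]
opening: 0.028
grasp_force: 39.9
```

Lug is inside; continuing down to the seat.

Call:
{"fn": "drive_tool", "kwargs": {"increments": [[0,0,2,0],[0,0,2,0],[0,0,1,0],[0,0,1,0],[0,0,0,0]]}}

```text
t: 28.4
eef_pos: [0.561, -0.0377, 0.1677]
orientation: [-180.0, 0.0, 35.1]
force: [-1.2, -0.8, -1.6]
opening: 0.028
grasp_force: 39.9
```

Call:
{"fn": "drive_tool", "kwargs": {"increments": [[0,0,0.7,0],[0,0,0.6,0],[0,0,0.4,0],[0,0,0,0]]}}

```text
t: 28.8
eef_pos: [0.5611, -0.0375, 0.167]
orientation: [180.0, -0.0, 35.1]
force: [-3.4, 2.8, 8.0]
opening: 0.0282
grasp_force: 40.7
```

Call:
{"fn": "drive_tool", "kwargs": {"increments": [[0,0,-0.6,-0.07],[0,0,0,-0.14],[0,0,0,-0.14],[0,0,0,-0.14],[0,0,0,-0.14],[0,0,0,-0.14],[0,0,0,-0.14],[0,0,0,-0.14],[0,0,0,-0.14],[0,0,0,-0.14],[0,0,0,-0.14],[0,0,0,-0.14],[0,0,0,0]]}}

```text
t: 30.1
eef_pos: [0.5615, -0.0379, 0.1672]
orientation: [179.9, 0.1, 127.4]
force: [0.9, 0.1, 1.1]
opening: 0.028
grasp_force: 40.2
```

Call:
{"fn": "drive_tool", "kwargs": {"increments": [[0,0,0,-0.07],[0,0,0,-0.14],[0,0,0,-0.14],[0,0,0,-0.14],[0,0,0,-0.14],[0,0,0,-0.14],[0,0,0,-0.14],[0,0,0,-0.14],[0,0,0,-0.14],[0,0,0,-0.14],[0,0,0,-0.14],[0,0,0,-0.06],[0,0,0,0]]}}

```text
t: 31.4
eef_pos: [0.5613, -0.0375, 0.1672]
orientation: [-180.0, 0.1, -145.2]
force: [0.9, 1.9, 3.3]
opening: 0.0285
grasp_force: 40.4
```

Run:
```python
from h import *
plan(.5611,-.0375,.167,215);print(bot.state()["joint_pos"].round(1))
```

```text
shift [0.2 0.1 0.2] turn -0.004 now [ 0.5613 -0.0375  0.1672] [-1.800e+02  1.000e-01 -1.452e+02] j6 -135.4 t 31.4
[ -10.6   28.4  103.1    0.    48.5 -135.4]
```

Call:
{"fn": "drive_tool", "kwargs": {"increments": [[0,0,0,0],[0,0,0,0],[0,0,0,0],[0,0,0,0],[0,0,-5,0],[0,0,-15,0],[0,0,-30,0],[0,0,-40,0],[0,0,-30,0],[-2,20,0,0],[-2,30,0,0],[-2,30,0,0],[-2,30,0,0],[-2,30,0,0],[-2,30,0,0],[-2,30,0,0],[-2,20,0,0],[0,0,0,0]], "hand": 0.3}}

```text
t: 33.2
eef_pos: [0.4464, 0.1534, 0.2865]
orientation: [180.0, -0.0, -144.9]
force: [0.1, 0.3, 0.2]
opening: 0.0554
grasp_force: 0.0
```

Run:
```python
from h import *
t=Cam("top");s=Cam("side")
a=cv2.resize(cv2.convertScaleAbs(t.im[195:285,275:395],alpha=2.4),None,fx=4,fy=4,interpolation=cv2.INTER_CUBIC)
b=cv2.resize(cv2.convertScaleAbs(s.im[195:385,280:370],alpha=2.2),(170,360),interpolation=cv2.INTER_CUBIC)
cv2.imwrite("pics/end.png",np.hstack([a,b]))
```

```text
(no output)
```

View pics/end.png

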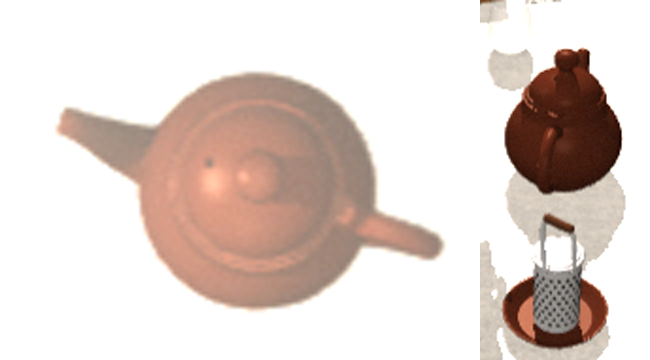

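The tab at (361,248) lines up with the handle, the vent is on the spout side at (327,235), and the infuser is in the dish. I'll check the angle before handing in.

Run:
```python
from h import *
t=Cam("top");K=np.array([.5611,-.0376])
an=[]
for n,p,z in(("tab",(360.85,248.35),.118),("vent",(326.85,235.35),.14),("handle",(384.3,255.6),.09),("spout",(289.8,225),.119)):
    d=t.plane(p,z)[:2]-K;an.append(np.degrees(np.arctan2(d[1],d[0]))%360);print(n,an[-1].round(1),np.hypot(*d).round(3))
if abs(an[0]-an[2])<7: print(bot.finish_job())
```

```text
tab 249.6 0.056
vent 69.2 0.031
handle 251.9 0.116
spout 72.0 0.123
the job is handed in; nothing more can be done
None
```

The job is handed in at about 33 s of the 72 s allowed: the infuser stands in the middle of the brown drip dish, and the lid is back on with its tab within about 2.5° of the handle, turned there in one sweep on the grip taken from the cloth; the glasses and pepper mill were not touched.

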